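# Mark a test strip in the hand press and hold the stroke

## Robot

A 6-joint arm with a two-finger parallel gripper is mounted at the origin on a cart in front of the work surface, level with it; the furniture and walls round the work are solid. World frame = base frame: x ahead of the robot, y to its left, z up, the work surface at z = 0. Lengths are in m, angles in rad, forces in N, time in s.
With the tool pointing down it reaches from about 0.375 to 0.975 m from the base axis. Payload 3.8 kg.
Tool frame: the origin (TCP) lies where the fingers leave the gripper's body, on its centre line; the fingertips stand 73 mm ahead of it and the grasp point (between the pads) lies 54 mm ahead of it; z points along the fingers, y is the line along which they close (so a half turn about z gives the same grasp; the last joint's range is limited). The gripper opens to 85 mm and grips with 20 to 120 N. Pads are 22 mm wide; open, the fingers measure 114 mm over their backs; the gripper's body (76 mm by 85 mm) begins 54 mm behind the grasp point. The pads swing forward as they close: fully open they stand 13 mm farther back than shut.
Start: joints at [-0.839, 0.264, 1.604, -0, 1.274, -0.037], TCP at [0.469, -0.485, 0.304] pointing down, gripper open.
Joint ranges: [-2.63, 2.63], [-0.94, 2.18], [0.31, 2.57], [-1.31, 4.45], [0, 2.66], [-2.55, 2.55]. Speed limits (rad/s): [2.57, 2.57, 3.14, 3.14, 3.14, 3.14].

## Interface

Orientations are given as a rotation vector (axis times angle).
In Python, from workcell import read_state, viewer, bot gives the robot as it stands.
- The arm moves only by the tool jog_arm, never from a script. Its argument "increments" is a list that holds one entry, the list of rows, each a list of 7 numbers: the shift along the tool's x, y, z in units of 30 mm (1.0 is 30 mm), then the turn, a rotation vector about the tool's x, y, z in units of 6 degrees (1.0 is 6 degrees), then the opening, from -1 (shut) to 1 (fully open). A call has exactly 5 rows; each row shifts and turns the commanded pose from where the row before left it, along the tool's axes as they then stand; what a row does not reach is not made up. A row lasts 1/12 s, in which the tool goes at most 41.7 mm and 7.16 degrees, less where a joint would pass 70% of its speed; a pose out of reach is approached as far as the arm can. A call is refused whole if a number of a shift passes 1 or a number of a turn 1, either way. A call with a gripper value outside its range is refused whole. The fingers move at their own pace and stop on an object; "force" is the grip in N (left out, the last holds). Time passes only in rows, so rows that do not move let the fingers close, or fill a call up. It gives the time, the measured TCP pose, the force, the opening and the grip force at its end, in the units of the state.
- read_state(): the state, without advancing time (a new reading comes with each control period).
- viewer.read_camera(name): name is "scene" or "top"; returns (picture, depth): 400x640x3 uint8, blue, green, red; 400x640 float32, m along the optical axis (not along the pixel's ray), 0 where there is no reading.
- viewer.camera_params(name): a dict with "fx", "fy", "cx", "cy" (pixels), "k1" (the pictures are not rectified: a ray, as slopes to the right and down, at radius r is drawn at 1 + k1 r^2 times it, then the intrinsics apply), "R" (3x3) and "t" (3): a world point X has camera coordinates R X + t. Camera axes: x right, y down, z forward; pixel columns grow to the right and rows downward; lengths in m; the calibration is good to about 2 mm. A picture is of the moment at which its call begins. camera_params takes no time and is no camera call.
- bot.finish_job(): hands the job in; it is judged then, once.
The state is a dict: "time": time; "q": joint angles; "joint_vel": joint speeds; "joint_torque": joint torques, N m; "tool_pos": TCP position; "tcp_rot": TCP orientation; "wrist_force": force on the tool from outside, world axes, zero at the start; "torque": the same for the moment, N m; "width": opening from 0.0 (shut) to 1.0 (fully open); "grip_force": force on a finger pad.
Only numpy, scipy, OpenCV 4.12 (cv2) and the standard library are available. Lean on these libraries where they do the work, as an engineer would, in place of code of your own. Each camera call takes 0.05 s, during which the arm holds its last target. There are 200 camera calls.

## Task

Mark the loose flat steel strip in the green hand press. While the red safety catch still locks the press, lay the strip flat on the bed under the stamp, lengthwise between the two side guides and pushed up against the back stop, and let go of it. Only then throw the red catch right over backwards, and pull the black-handled lever towards you and down, all the way to its stop, so that the sprung stamp bears hard on the strip; finish while still gripping the lever and holding it down there (it springs back if let go), with the strip still in place and the other loose parts on the worktop undisturbed.

Things in the scene. Friction and masses are not known exactly. Their poses are not given: they have to be found in the camera images.
- press: Green cast hand press, fixed to the worktop, foot 185 x 120 mm. Origin on the worktop below the stamp's axis; x points from its open front (operator's side) to the column at the back, y to its left, z up. Head: x -20 to 76, y -30 to 30, z 94 to 160 mm; column x 63 to 103. Steel bed: top at z 40, x -70 to 40, y -30 to 30 mm; only air in front of x = -70.
- strip_home (a point): Where the strip's origin lies when it is fully home: on the bed top, 45 mm in front of the stamp's axis. The strip's long axis is then along the press's x and 40 mm of it stick out in front of the bed. Two side guides 4.5 mm high, press x -52 to 14, inner faces 17 mm left and right of this point's line (34 mm apart), flared at the front. Axes as press.
- back_stop (a point): Middle of the face of the back stop on the bed, 20 mm behind the stamp's axis, 4 mm above the bed top; the stop is 26 mm wide and 8.5 mm high above the bed. The strip's rear end is pushed up against it. Axes as press.
- strip: The loose flat steel bar, 30 x 130 x 8 mm, about 0.25 kg, grey, square-ended, lying flat on the worktop to the right of the press. Origin at the centre of its underside, long side along its own y axis, z up. Either end may go in first.
- catch (a joint): Red safety catch on the press's left side. 0 = down, locking: its dog stands in front of a lug on the lever's shaft, the lever cannot be pulled. Positive = thrown up and over to the back; limit 1.9 rad. Light; its dog is clear of the lug from 0.4 rad, and beyond about 1.1 rad the catch falls over backwards by its own weight and stays. Right over means more than 1.4 rad.
- catch_ball (a point): Centre of the black ball, 20 mm across, on a short upright stem at the free end of the red catch; the place to grip or push it. 50 mm in front of and 54 mm above catch_axis when the catch is down, so it travels on an arc of radius 74 mm. 210 mm above the worktop when down.
- catch_axis (a point): Fixed point on the catch's hinge, in the catch's plane; the hinge line is the press's y axis. At (72, 50, 156) mm in the press's frame. Axes as press.
- lever (a joint): Lever on the press's right side. 0 = up (leaning 0.10 rad to the back); positive = pulled to the front and down; stop at 1.34 rad. The stamp goes down 24 mm per rad and meets an 8 mm strip at about 1.04 rad. Sprung back: pull at the handle 3 N at the start, 6 N before the stamp meets the strip, about 16 N at the stop. With the catch down it gives less than 0.15 rad.
- lever_handle: Black round handle, revolving, on the end of the lever, 22 mm thick, 65 mm long (34 mm below to 31 mm above its origin). Origin on the lever's centre line, 120 mm from lever_axis, 244 mm above the worktop when up; its z axis points to the free end. Grip it from above, fingers left and right of it (closing along the press's y); it tilts between the pads as the lever swings.
- lever_axis (a point): Fixed point on the lever's hinge, in the lever's plane; the hinge line is the press's y axis. At (32, -62, 125) mm in the press's frame. Axes as press.
- stamp: Steel stamp under the ram: 16 mm square face in a 28 mm square holder, sprung 7 mm into the ram (10 N to start it moving, then 5 N per mm). Origin at the centre of its underside, which with the lever up hangs 33 mm above the bed top, so the strip has to be slid in under it from the front.
- stub: Bystander: dark square plate 90 x 108 x 6 mm with a square tube stub (to 46 mm height) welded on, left of the press, loose. Origin at the centre of its underside.
- coupon: Bystander: grey steel plate 100 x 100 x 9 mm with weld beads on it, lying flat to the right behind the strip, loose.
- pliers: Bystander: pliers with blue handles, 68 x 225 x 21 mm, lying flat left of the press, loose.
Things that resemble listed ones, but are neither listed nor needed, are in the scene too. There is more than one size of the strip; the job needs the middle-sized.

How it is judged:
On the way, in this order (a step that is already met when the one before it is completed fails the run):
1. the strip lies home on the bed and is let go, with the catch still down and the lever up (x of strip in the frame of strip_home between -0.008 and 0.004 m and y of strip in the frame of strip_home between -0.005 and 0.005 m and z of strip in the frame of strip_home between -0.003 and 0.003 m and angle between the y axis of strip and the x axis of press, either way round below 0.08 rad and contact force between the fingers and strip below 0.2 N and value of joint catch below 0.2 rad and value of joint lever below 0.15 rad), for 0.2 s.
2. the catch is thrown right over with the lever still up (x of strip in the frame of strip_home between -0.008 and 0.004 m and y of strip in the frame of strip_home between -0.005 and 0.005 m and z of strip in the frame of strip_home between -0.003 and 0.003 m and angle between the y axis of strip and the x axis of press, either way round below 0.08 rad and value of joint catch above 1.4 rad and value of joint lever below 0.25 rad), for 0.1 s.
3. the lever is down and the stamp bears on the strip (value of joint lever above 1.18 rad and contact force between stamp and strip above 22 N), for 0.3 s.
At the end, for the whole second after the job is handed in: Fingers hold the lever handle (over 3 N); lever over 1.18 rad down; stamp presses the strip with over 22 N; catch over 1.4 rad; strip flat on the bed, within 8 mm of the back stop (at most 4 mm past its home), 5 mm of the middle and 0.08 rad of the press's direction (all of step 3 and x of strip in the frame of strip_home between -0.008 and 0.004 m and y of strip in the frame of strip_home between -0.005 and 0.005 m and z of strip in the frame of strip_home between -0.003 and 0.003 m and angle between the y axis of strip and the x axis of press, either way round below 0.08 rad and value of joint catch above 1.4 rad and contact force between the fingers and lever_handle above 3 N); the arm keeps its last pose, push and grip.
It fails at once if a bystander (plate with stub, weld coupon, pliers) is moved by more than 25 mm (distance of any of stub, coupon, pliers from where it was at the start of the episode above 0.025 m).
It also fails if it takes over 72 s, if anything falls off the work surface, if the arm or the gripper's body presses on something with over 40 N, if the wrist force passes 120 N, or if a joint passes its speed limit or range.

## Working session

There is one attempt and no reset: what is moved stays moved. The work goes in short steps, Python scripts to look and compute and a tool call to move; the robot and the scene stay as the last step left them, time stands still between calls to the robot, and variables do not carry over. Pictures are saved under pics/ and viewed, at most 10 in all, crops included, and the job is handed in when it is done.

Besides the shell and the picture viewer there is one more tool, called after "Request:" by a JSON object that holds its "api" and its "payload", one argument or row to a line. jog_arm: Moves the arm, as the interface text tells. Its arguments: {"type":"object","properties":{"increments":{"type":"array","items":{"type":"array","items":{"type":"array","items":{"type":"number"}}}},"force":{"type":"number"}},"required":["increments"]}

```bash
ls; mkdir -p pics; cat > h.py <<'E'
import numpy as np, cv2
from workcell import read_state, viewer, bot
from scipy.spatial.transform import Rotation as Rn
def grab(n):
    im,d=viewer.read_camera(n); return im.copy(),d.copy(),viewer.camera_params(n)
def pts(d,p):
    v,u=np.mgrid[0:400,0:640].astype(float)
    x=(u-p['cx'])/p['fx'];y=(v-p['cy'])/p['fy'];a,b=x.copy(),y.copy()
    for _ in range(8):
        s=1+p['k1']*(a*a+b*b);a=x/s;b=y/s
    C=np.stack([a*d,b*d,d],-1)
    W=(C-np.array(p['t']))@np.array(p['R'])
    W[d<=0]=np.nan
    return W
def proj(X,p):
    c=np.array(p['R'])@np.array(X)+np.array(p['t']);a,b=c[:2]/c[2];s=1+p['k1']*(a*a+b*b)
    return p['fx']*a*s+p['cx'],p['fy']*b*s+p['cy']
E
python3 - <<'E'
from h import *
for n in('top','scene'):
    im,d,p=grab(n);cv2.imwrite(f'pics/{n}0.png',im);np.savez(f'{n}0.npz',im=im,d=d,W=pts(d,p));print(n,p)
print(read_state())
E
```

```text
pics
top {'fx': 454.64693684373316, 'fy': 454.64693684373316, 'cx': 308.15988530449476, 'cy': 200.44154472806164, 'k1': -0.1237191008586567, 'R': array([[ 0.01414849, -0.99987109,  0.00759111],
       [-0.98289137, -0.01530175, -0.1835495 ],
       [ 0.183642  , -0.00486429, -0.98298116]]), 't': array([-0.02860617,  0.56404876,  1.4332163 ])}
scene {'fx': 500.2134642925258, 'fy': 500.2134642925258, 'cx': 323.83421538122593, 'cy': 201.34019545677305, 'k1': -0.14814509579176005, 'R': array([[ 0.47719817, -0.87868175,  0.01415222],
       [-0.36785209, -0.21434822, -0.90484235],
       [ 0.79810197,  0.42658319, -0.4255115 ]]), 't': array([-0.25798266,  0.35142533,  1.04595536])}
{'time': 0.1, 'q': array([-8.38894899e-01,  2.64663812e-01,  1.60525940e+00, -1.34984014e-05,
        1.27372849e+00, -3.68905608e-02]), 'joint_vel': array([ 0.00020924, -0.00144783, -0.0029777 ,  0.00175237, -0.00035949,
       -0.00027402]), 'joint_torque': array([-1.80203933e-04, -5.16707540e+01, -3.68589377e+01, -2.03481013e-04,
        6.28900350e-03,  1.77344373e-05]), 'tool_pos': array([ 0.46895147, -0.48476138,  0.30268397]), 'tcp_rot': array([-2.91054212e+00, -1.17737633e+00,  1.11983432e-03]), 'wrist_force': array([ 0.45747625, -0.230196  , -0.29026708]), 'torque': array([0.02756645, 0.01429742, 0.05149026]), 'grip_force': 0.0, 'width': 0.9973009541680884}
```

View pics/top0.png

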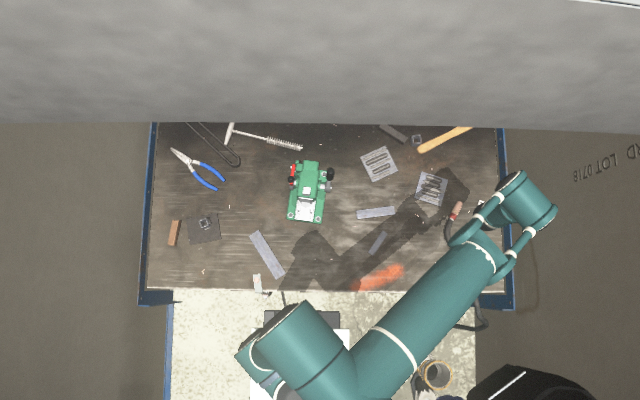

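View pics/scene0.png

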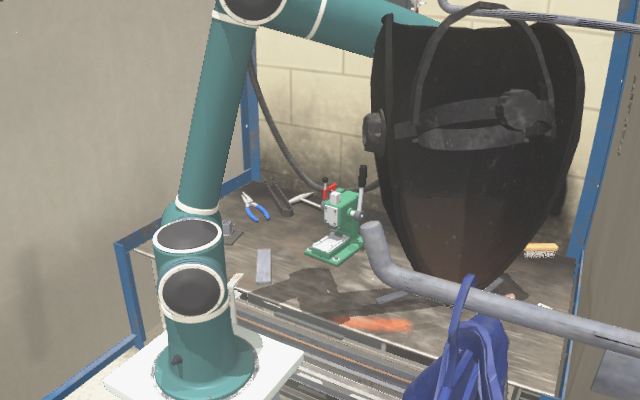

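The top view shows the press at (306,192), its front facing the robot. There are three candidate strips at (267,254), (376,213) and (378,243); by eye the second is the middle-sized one. I'll measure all three and enlarge that area.

```bash
python3 - <<'E'
from h import *
z=np.load('top0.npz');im,W=z['im'],z['W']
for n,(u,v) in dict(A=(267,254),B=(376,213),C=(378,243)).items():
    print(n,W[v,u].round(4))
    s=25; roi=im[v-s:v+s,u-s:u+s].astype(int); 
    lab=np.zeros((402,642),np.uint8); im2=im.copy()
    cv2.floodFill(im2,lab,(u,v),(0,0,255),(9,)*3,(9,)*3,4|cv2.FLOODFILL_MASK_ONLY|(255<<8))
    m=lab[1:-1,1:-1]>0; P=W[m];P=P[np.isfinite(P[:,0])]
    r=cv2.minAreaRect((P[:,:2]*1000).astype(np.float32)); print(m.sum(),r,np.median(P[:,2]))
# press: points by height
X=W[130:235,270:345].reshape(-1,3);c=im[130:235,270:345].reshape(-1,3).astype(int)
g=(c[:,1]>c[:,2]*1.5)&(c[:,1]>c[:,0]*1.15)
for lo,hi in((.005,.03),(.03,.05),(.15,.17)):
    for nm,mm in(('green',g),('any',np.ones_like(g))):
        Q=X[mm&(X[:,2]>lo)&(X[:,2]<hi)]
        if len(Q)>5: print(lo,nm,len(Q),cv2.minAreaRect((Q[:,:2]*1000).astype(np.float32)),np.median(Q[:,2]))
a=cv2.resize(im[140:270,240:440],None,fx=4,fy=4,interpolation=cv2.INTER_CUBIC);cv2.imwrite('pics/c1.png',a)
E
```

```text
A [0.3903 0.1123 0.0148]
557 ((390.0312805175781, 114.3040771484375), (167.08883666992188, 37.024261474609375), 33.733184814453125) 0.010287054760583779
B [ 0.5324 -0.2483  0.0136]
303 ((536.693359375, -246.27589416503906), (27.873462677001953, 127.28314971923828), 8.626468658447266) 0.008127805466349725
C [ 0.4324 -0.2548  0.0076]
139 ((434.7761535644531, -253.4822540283203), (19.161052703857422, 86.72713470458984), 56.89155960083008) 0.005696532728429698
0.005 green 386 ((593.9292602539062, -16.677406311035156), (114.39734649658203, 181.24671936035156), 82.17266845703125) 0.014169278653871076
0.005 any 1215 ((642.8984985351562, -15.847671508789062), (360.6972351074219, 256.476806640625), 0.7221037149429321) 0.01239610586189844
0.03 any 375 ((643.9181518554688, 9.693473815917969), (303.271484375, 92.78935241699219), 14.34902572631836) 0.04055129892624991
0.15 green 578 ((613.3302612304688, -17.349613189697266), (117.66474914550781, 70.65105438232422), 1.801232933998108) 0.16017253670805082
0.15 any 735 ((614.4917602539062, -13.85638427734375), (133.4530487060547, 108.16849517822266), 27.215072631835938) 0.15972794982766972
```

View pics/c1.png

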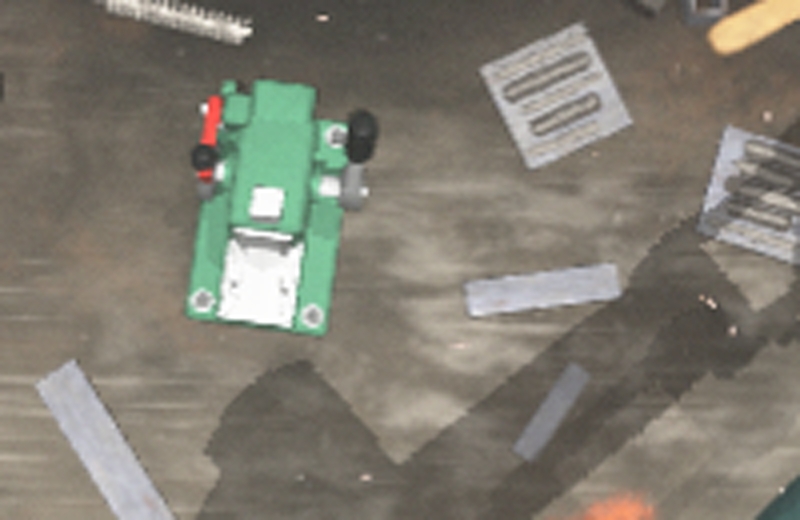

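Measured sizes are A (267,254) about 168x36, B (376,213) about 128x28 and C (378,243) about 87x19 mm. The crop confirms B, right of the press and in front of the coupon, as the middle-sized 30x130 strip. Next I fit the press pose.

```bash
cat > fit.py <<'E'
from h import *
from scipy.optimize import minimize
O={}
for n in('top','scene'):
    z=np.load(n+'0.npz');O[n]=(z['im'].astype(int),z['W'],viewer.camera_params(n))
def poly(v,quad):
    x,y,a=v;c,s=np.cos(a),np.sin(a)
    return [(x+c*q[0]-s*q[1],y+s*q[0]+c*q[1],q[2]) for q in quad]
head=[(-.02,-.03,.16),(.076,-.03,.16),(.076,.03,.16),(-.02,.03,.16)]
bed=[(-.07,-.03,.04),(-.025,-.03,.04),(-.025,.03,.04),(-.07,.03,.04)]
def toP(v,W):
    c,s=np.cos(v[2]),np.sin(v[2]);dx,dy=W[...,0]-v[0],W[...,1]-v[1]
    return c*dx+s*dy,-s*dx+c*dy
v0=np.array([.58,-.018,np.radians(-7.8)])
masks={}
def build(v):
    for n,(im,W,p) in O.items():
        X,Y=toP(v,W);Z=W[...,2]
        masks[n,'head']=((abs(Z-.16)<.006)&(abs(Y)<.037)&(X>-.05)&(X<.09)).astype(np.float32)
        masks[n,'bed']=((Z>.034)&(Z<.05)&(abs(Y)<.045)&(X>-.1)&(X<-.025)).astype(np.float32)
def cost(v,only=None):
    t=0
    for (n,k),m in masks.items():
        if only and (n,k) not in only: continue
        p=O[n][2];q=np.array([proj(P,p) for P in poly(v,head if k=='head' else bed)])
        S=8;r=np.zeros((400*2,640*2),np.float32)
        big=np.zeros((400*4,640*4),np.uint8);cv2.fillPoly(big,[np.round(((q+.5)*4-.5)*16).astype(np.int32)],1,shift=4)
        r=cv2.resize(big.astype(np.float32),(640,400),interpolation=cv2.INTER_AREA)
        t+=abs(r-m).sum()/m.sum()
    return t
if __name__=='__main__':
    for it in range(3):
        build(v0);rs=[minimize(cost,v0,method='Nelder-Mead',options=dict(initial_simplex=v0+np.array([[0,0,0],[.008,0,0],[0,.008,0],[0,0,.06]]),xatol=1e-5)) ];v0=rs[0].x;print(v0,np.degrees(v0[2]),rs[0].fun)
    for k,m in masks.items():
        r=minimize(cost,v0,args=([k],),method='Nelder-Mead',options=dict(initial_simplex=v0+np.array([[0,0,0],[.005,0,0],[0,.005,0],[0,0,.04]])));print(k,m.sum(),r.x.round(4),r.fun)
    im,W,p=O['top']; g=im.max(-1)<60
    for nm,P in dict(ball=(.022,.05,.21),handle=(.044,-.062,.244)).items():
        w=poly(v0,[P])[0];u=proj(w,p);X,Y=toP(v0,W)
        m=g&(abs(X-P[0])<.03)&(abs(Y-P[1])<.03)&(W[...,2]>P[2]-.03)
        print(nm,np.round(w,4),u,np.nanmedian(X[m]),np.nanmedian(Y[m]),np.nanmax(W[...,2][m]) if m.any() else 0)
    im,W,p=O['scene']
    im2=im.astype(np.uint8).copy()
    for q in(head,bed):
        cv2.polylines(im2,[np.round([proj(P,p) for P in poly(v0,q)]).astype(int)],1,(0,0,255),1)
    a=im2[150:280,270:400];t=O['top'][0].astype(np.uint8).copy()
    for q in(head,bed):cv2.polylines(t,[np.round([proj(P,O['top'][2]) for P in poly(v0,q)]).astype(int)],1,(0,0,255),1)
    b=t[140:240,260:360]
    cv2.imwrite('pics/f1.png',np.hstack([cv2.resize(a,(400,400)),cv2.resize(b,(400,400))]))
E
python3 fit.py
```

```text
[ 0.57375666 -0.01626166 -0.10963315] -6.281516941678297 1.5367085933685303
[ 0.5723727  -0.01596512 -0.09243542] -5.296159627418107 1.4174073934555054
[ 0.57108746 -0.0165349  -0.11265622] -6.4547257750873035 1.3823215961456299
('top', 'head') 577.0 [ 0.5852 -0.0169 -0.1093] 0.3125
('top', 'bed') 256.0 [ 0.5714 -0.0146 -0.1159] 0.1337890625
('scene', 'head') 293.0 [ 0.5686 -0.0218 -0.0775] 0.4648037552833557
('scene', 'bed') 211.0 [ 0.5663 -0.0166 -0.0791] 0.23104265332221985
ball [0.5986 0.0307 0.21  ] (np.float64(291.4265862646757), np.float64(178.92089445500758)) nan nan 0
handle [ 0.6078 -0.0831  0.244 ] (np.float64(330.75500816987784), np.float64(173.67650299961235)) 0.03377312886203978 -0.059113614995383305 0.2758613915868565
  return np.nanmean(a, axis, out=out, keepdims=keepdims)
```

View pics/f1.png

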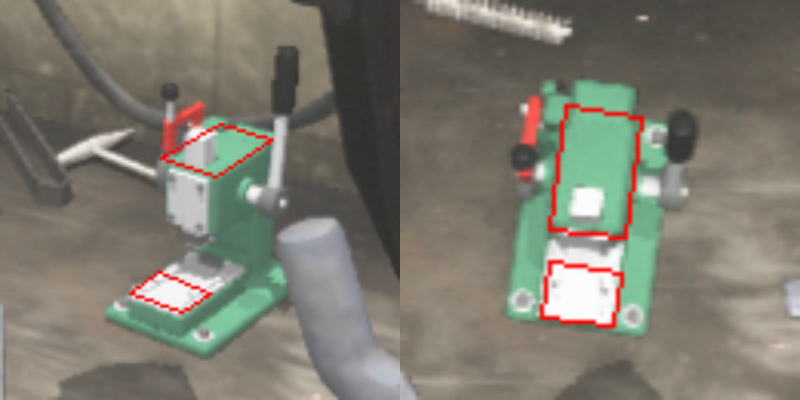

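Both overlays fit the press outline. Its pose is about (0.5715, -0.016) with yaw -6.4°. Next, a small planner to work out the rows.

```bash
cat > plan.py <<'E'
from h import *
V=np.array([.5715,-.016,-.112])
def w(x,y,z):
    c,s=np.cos(V[2]),np.sin(V[2]);return np.array([V[0]+c*x-s*y,V[1]+s*x+c*y,z])
def Rd(psi): # tool down, tool x heading psi (deg)
    return Rn.from_euler('z',psi,degrees=True)*Rn.from_rotvec([np.pi,0,0])
def plan(p,R,target,psi,n):
    """rows from pose (p,R) to target in n rows"""
    Rt=Rd(psi); dr=(R.inv()*Rt).as_rotvec()/n; out=[];q=R
    for i in range(n):
        t=q.inv().apply((np.array(target)-p)/n)/.03; out.append([*t,*np.degrees(dr)/6]); q=q*Rn.from_rotvec(dr)
    print('to',np.round(target,3),psi,'n',n)
    o=np.round(out,2)+0.
    if len({tuple(r) for r in o})==1 : print(n,'x',o[0].tolist())
    else:
        for r in o: print(r.tolist())
    return np.array(target),Rt
def cur():
    s=read_state();R=Rn.from_rotvec(s['tcp_rot']);print('cur',s['time'],s['tool_pos'].round(4),'psi',np.degrees(np.arctan2(*R.as_matrix()[[1,0],0])).round(2),'tilt',R.as_matrix()[:,2].round(3),'F',s['wrist_force'].round(1),'w',s['width'],s['grip_force']);return s['tool_pos'],R
E
python3 - <<'E'
from plan import *
p,R=cur()
p,R=plan(p,R,[.5297,-.1998,.15],98.6,15)
p,R=plan(p,R,[.5297,-.1998,.076],98.6,5)
E
```

```text
cur 0.1 [ 0.469  -0.4848  0.3027] psi 44.05 tilt [-0.001  0.002 -1.   ] F [ 0.5 -0.2 -0.3] w 0.9973009541680884 0.0
to [ 0.53 -0.2   0.15] 98.6 n 15
[0.54, -0.36, 0.34, 0.0, 0.0, -0.61]
[0.56, -0.33, 0.34, 0.0, 0.0, -0.61]
[0.58, -0.29, 0.34, 0.0, 0.0, -0.61]
[0.6, -0.25, 0.34, 0.0, 0.0, -0.61]
[0.61, -0.21, 0.34, 0.0, 0.0, -0.61]
[0.62, -0.18, 0.34, 0.0, 0.0, -0.61]
[0.63, -0.14, 0.34, 0.0, 0.0, -0.61]
[0.64, -0.09, 0.34, 0.0, 0.0, -0.61]
[0.65, -0.05, 0.34, 0.0, 0.0, -0.61]
[0.65, -0.01, 0.34, 0.0, 0.0, -0.61]
[0.65, 0.03, 0.34, 0.0, 0.0, -0.61]
[0.64, 0.07, 0.34, 0.0, 0.0, -0.61]
[0.64, 0.11, 0.34, 0.0, 0.0, -0.61]
[0.63, 0.15, 0.34, 0.0, 0.0, -0.61]
[0.62, 0.19, 0.34, 0.0, 0.0, -0.61]
to [ 0.53  -0.2    0.076] 98.6 n 5
5 x [0.0, 0.0, 0.49, 0.0, 0.0, 0.0]
```

Request:
{"api": "jog_arm", "payload": {
  "increments": [
    [[0.54, -0.36, 0.34, 0, 0, -0.61, 1], [0.56, -0.33, 0.34, 0, 0, -0.61, 1], [0.58, -0.29, 0.34, 0, 0, -0.61, 1], [0.6, -0.25, 0.34, 0, 0, -0.61, 1], [0.61, -0.21, 0.34, 0, 0, -0.61, 1]]
  ]
}}

```text
time: 0.52
tool_pos: [0.4895, -0.389, 0.2518]
tcp_rot: [-2.685, -1.629, 0.0]
wrist_force: [-0.3, 0.4, -0.4]
width: 0.998
grip_force: 0.0
```

Request:
{"api": "jog_arm", "payload": {
  "increments": [
    [[0.62, -0.18, 0.34, 0, 0, -0.61, 1], [0.63, -0.14, 0.34, 0, 0, -0.61, 1], [0.64, -0.09, 0.34, 0, 0, -0.61, 1], [0.65, -0.05, 0.34, 0, 0, -0.61, 1], [0.65, -0.01, 0.34, 0, 0, -0.61, 1]]
  ]
}}

```text
time: 0.93
tool_pos: [0.5096, -0.2938, 0.2009]
tcp_rot: [-2.391, -2.036, 0.0]
wrist_force: [-0.1, 0.1, 0.5]
width: 1.001
grip_force: 0.0
```

Request:
{"api": "jog_arm", "payload": {
  "increments": [
    [[0.65, 0.03, 0.34, 0, 0, -0.61, 1], [0.64, 0.07, 0.34, 0, 0, -0.61, 1], [0.64, 0.11, 0.34, 0, 0, -0.61, 1], [0.63, 0.15, 0.34, 0, 0, -0.61, 1], [0.62, 0.19, 0.34, 0, 0, -0.61, 1]]
  ]
}}

```text
time: 1.35
tool_pos: [0.5295, -0.1988, 0.15]
tcp_rot: [-2.037, -2.391, 0.0]
wrist_force: [0.0, -1.5, -0.6]
width: 0.999
grip_force: 0.0
```

Request:
{"api": "jog_arm", "payload": {
  "increments": [
    [[0, 0, 0, 0, 0, 0, 1], [0, 0, 0, 0, 0, 0, 1], [0, 0, 0, 0, 0, 0, 1], [0, 0, 0, 0, 0, 0, 1], [0, 0, 0, 0, 0, 0, 1]]
  ]
}}

```text
time: 1.77
tool_pos: [0.5302, -0.201, 0.1516]
tcp_rot: [2.042, 2.385, 0.0]
wrist_force: [0.6, 0.5, 0.6]
width: 1.002
grip_force: 0.0
```

```bash
python3 - <<'E'
from plan import *
p,R=cur()
p,R=plan(p,R,[.5297,-.1998,.076],98.6,5)
im,d,c=grab('top');cv2.imwrite('pics/t1.png',cv2.resize(im[180:290,280:440],None,fx=5,fy=5,interpolation=cv2.INTER_CUBIC))
E
```

```text
cur 1.7667 [ 0.5302 -0.201   0.1516] psi 98.86 tilt [ 0.001 -0.001 -1.   ] F [0.6 0.5 0.6] w 1.002188799098068 0.0
to [ 0.53  -0.2    0.076] 98.6 n 5
5 x [0.01, 0.0, 0.5, 0.0, 0.0, 0.01]
```

View pics/t1.png

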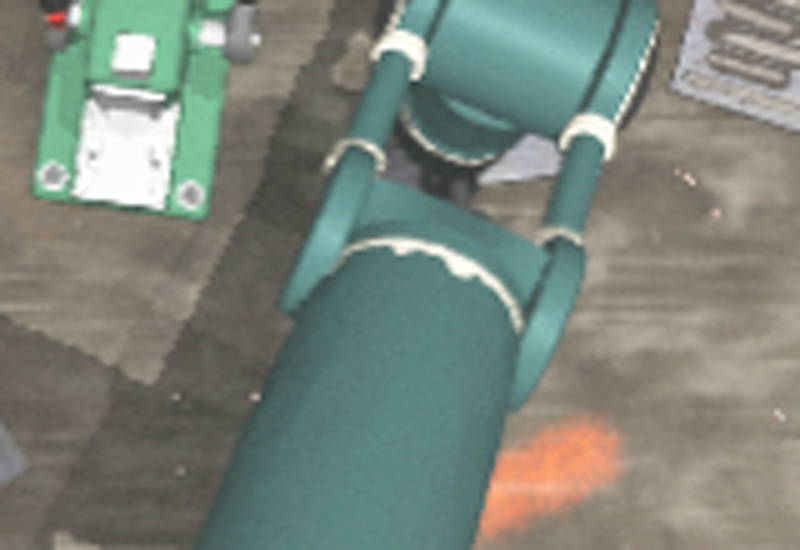

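The arm hides the strip from above, with only its right end visible at about (520,165). I'll descend on the measured position.

Request:
{"api": "jog_arm", "payload": {
  "increments": [
    [[0, 0, 0.6, 0, 0, 0, 1], [0, 0, 0.6, 0, 0, 0, 1], [0, 0, 0.6, 0, 0, 0, 1], [0, 0, 0.4, 0, 0, 0, 1], [0, 0, 0.3, 0, 0, 0, 1]]
  ]
}}

```text
time: 2.23
tool_pos: [0.5292, -0.2001, 0.0747]
tcp_rot: [-2.042, -2.386, 0.001]
wrist_force: [0.4, 0.6, -0.8]
width: 1.002
grip_force: 0.0
```

Request:
{"api": "jog_arm", "payload": {
  "increments": [
    [[0, 0, 0, 0, 0, 0, 0.5], [0, 0, 0, 0, 0, 0, 0], [0, 0, 0, 0, 0, 0, -0.5], [0, 0, 0, 0, 0, 0, -1], [0, 0, 0, 0, 0, 0, -1]]
  ],
  "force": 60
}}

```text
time: 2.65
tool_pos: [0.5307, -0.2003, 0.0775]
tcp_rot: [2.04, 2.386, 0.001]
wrist_force: [1.3, -2.2, 0.6]
width: 0.32
grip_force: 58.9
```

Request:
{"api": "jog_arm", "payload": {
  "increments": [
    [[0, 0, 0, 0, 0, 0, -1], [0, 0, 0, 0, 0, 0, -1], [0, 0, 0, 0, 0, 0, -1], [0, 0, 0, 0, 0, 0, -1], [0, 0, 0, 0, 0, 0, -1]]
  ]
}}

```text
time: 3.07
tool_pos: [0.5307, -0.2002, 0.0775]
tcp_rot: [2.04, 2.386, 0.001]
wrist_force: [-1.4, -0.3, 6.3]
width: 0.317
grip_force: 58.6
```

```bash
python3 - <<'E'
from plan import *
p,R=cur()
p,R=plan(p,R,[p[0],p[1],.17],98.86,5)
p,R=plan(p,R,w(-.170,0,.17),173.6,15)
E
```

```text
cur 3.0667 [ 0.5307 -0.2002  0.0775] psi 98.95 tilt [ 0.002 -0.001 -1.   ] F [-1.4 -0.3  6.3] w 0.31728042614564056 58.64164888858795
to [ 0.531 -0.2    0.17 ] 98.86 n 5
5 x [0.0, 0.0, -0.62, 0.0, 0.0, 0.0]
to [0.403 0.003 0.17 ] 173.6 n 15
[0.49, -0.21, 0.0, 0.0, 0.0, -0.83]
[0.51, -0.17, 0.0, 0.0, 0.0, -0.83]
[0.52, -0.12, 0.0, 0.0, 0.0, -0.83]
[0.53, -0.08, 0.0, 0.0, 0.0, -0.83]
[0.53, -0.03, 0.0, 0.0, 0.0, -0.83]
[0.53, 0.01, 0.0, 0.0, 0.0, -0.83]
[0.53, 0.06, 0.0, 0.0, 0.0, -0.83]
[0.52, 0.11, 0.0, 0.0, 0.0, -0.83]
[0.51, 0.15, 0.0, 0.0, 0.0, -0.83]
[0.5, 0.2, 0.0, 0.0, 0.0, -0.83]
[0.48, 0.24, 0.0, 0.0, 0.0, -0.83]
[0.46, 0.28, 0.0, 0.0, 0.0, -0.83]
[0.43, 0.32, 0.0, 0.0, 0.0, -0.83]
[0.4, 0.35, 0.0, 0.0, 0.0, -0.83]
[0.37, 0.39, 0.0, 0.0, 0.0, -0.83]
```

Request:
{"api": "jog_arm", "payload": {
  "increments": [
    [[0, 0, -0.4, 0, 0, 0, -1], [0, 0, -0.65, 0, 0, 0, -1], [0, 0, -0.7, 0, 0, 0, -1], [0, 0, -0.7, 0, 0, 0, -1], [0, 0, -0.65, 0, 0, 0, -1]]
  ]
}}

```text
time: 3.48
tool_pos: [0.5295, -0.1996, 0.1703]
tcp_rot: [-2.041, -2.388, -0.0]
wrist_force: [0.6, 0.4, -2.4]
width: 0.316
grip_force: 59.2
```

Request:
{"api": "jog_arm", "payload": {
  "increments": [
    [[0.49, -0.21, 0, 0, 0, -0.83, -1], [0.51, -0.17, 0, 0, 0, -0.83, -1], [0.52, -0.12, 0, 0, 0, -0.83, -1], [0.53, -0.08, 0, 0, 0, -0.83, -1], [0.53, -0.03, 0, 0, 0, -0.83, -1]]
  ]
}}

```text
time: 3.9
tool_pos: [0.4862, -0.1312, 0.1692]
tcp_rot: [-1.473, -2.774, -0.0]
wrist_force: [-0.7, 0.1, -1.8]
width: 0.313
grip_force: 59.2
```

Request:
{"api": "jog_arm", "payload": {
  "increments": [
    [[0.53, 0.01, 0, 0, 0, -0.83, -1], [0.53, 0.06, 0, 0, 0, -0.83, -1], [0.52, 0.11, 0, 0, 0, -0.83, -1], [0.51, 0.15, 0, 0, 0, -0.83, -1], [0.5, 0.2, 0, 0, 0, -0.83, -1]]
  ]
}}

```text
time: 4.32
tool_pos: [0.4435, -0.0637, 0.1692]
tcp_rot: [-0.84, -3.027, -0.0]
wrist_force: [0.2, 0.2, -2.9]
width: 0.316
grip_force: 59.2
```

Request:
{"api": "jog_arm", "payload": {
  "increments": [
    [[0.48, 0.24, 0, 0, 0, -0.83, -1], [0.46, 0.28, 0, 0, 0, -0.83, -1], [0.43, 0.32, 0, 0, 0, -0.83, -1], [0.4, 0.35, 0, 0, 0, -0.83, -1], [0.37, 0.39, 0, 0, 0, -0.83, -1]]
  ]
}}

```text
time: 4.73
tool_pos: [0.4005, 0.0042, 0.1692]
tcp_rot: [-0.167, -3.137, -0.0]
wrist_force: [0.8, 0.0, -1.9]
width: 0.314
grip_force: 59.2
```

Request:
{"api": "jog_arm", "payload": {
  "increments": [
    [[0, 0, 0, 0, 0, 0, -1], [0, 0, 0, 0, 0, 0, -1], [0, 0, 0, 0, 0, 0, -1], [0, 0, 0, 0, 0, 0, -1], [0, 0, 0, 0, 0, 0, -1]]
  ]
}}

```text
time: 5.15
tool_pos: [0.402, 0.003, 0.1691]
tcp_rot: [0.176, 3.136, -0.0]
wrist_force: [0.3, 0.3, -2.3]
width: 0.315
grip_force: 59.3
```

```bash
python3 - <<'E'
from plan import *
p,R=cur()
im,d,c=grab('scene');s,d2,c2=grab('top')
np.savez('ins.npz',im=im,d=d,W=pts(d,c),im2=s,W2=pts(d2,c2))
a=cv2.resize(im[170:300,200:400],(600,390),interpolation=cv2.INTER_CUBIC);b=cv2.resize(s[150:280,240:380],(198,184))
cv2.imwrite('pics/i1.png',a);cv2.imwrite('pics/i1t.png',cv2.resize(s[140:300,240:400],(640,640)))
p,R=plan(p,R,w(-.170,0,.1195),173.6,5)
p,R=plan(p,R,w(-.0915,0,.1195),173.6,10)
E
```

```text
cur 5.15 [0.402  0.003  0.1691] psi 173.56 tilt [ 0. -0. -1.] F [ 0.3  0.3 -2.3] w 0.3151841546608485 59.2886489443481
to [0.403 0.003 0.12 ] 173.6 n 5
5 x [0.0, 0.0, 0.33, 0.0, 0.0, 0.0]
to [ 0.481 -0.006  0.12 ] 173.6 n 10
10 x [-0.26, 0.0, 0.0, 0.0, 0.0, 0.0]
```

View pics/i1.png

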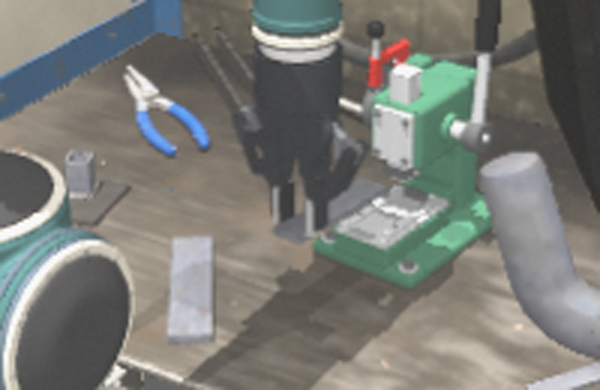

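The strip is held level in front of the bed, reaching from (275,230) to (385,185) in the crop. I'll measure its pose in the press frame.

```bash
python3 - <<'E'
from plan import *
z=np.load('ins.npz')
for W in(z['W'],z['W2']):
    X,Y=W[...,0]-V[0],W[...,1]-V[1];c,s=np.cos(V[2]),np.sin(V[2]);x=c*X+s*Y;y=-s*X+c*Y
    m=(W[...,2]>.085)&(W[...,2]<.107)&(abs(y)<.035)&(x>-.15)&(x<-.03)
    Q=np.c_[x[m],y[m]]*1000
    if len(Q)>5:
        print(len(Q),cv2.minAreaRect(Q.astype(np.float32)),np.median(W[...,2][m]),Q.min(0),Q.max(0))
        for a in range(-140,-40,15):
            k=(Q[:,0]>a)&(Q[:,0]<a+15)
            if k.sum()>3: print(a,k.sum(),Q[k,1].min().round(1),Q[k,1].max().round(1),W[...,2][m][k].mean().round(4))
E
```

```text
160 ((-104.38151550292969, -6.19489860534668), (31.27538299560547, 91.1968765258789), 88.1268310546875) 0.09452909725333833 [-149.44442843  -21.33181769] [-59.17707253  10.92491818]
-140 22 -19.8 -3.5 0.0944
-125 29 -21.3 3.9 0.095
-110 28 -20.5 6.8 0.0945
-95 31 -21.1 4.6 0.0939
-80 32 -21.2 7.8 0.0932
-65 12 -21.2 8.0 0.0927
64 ((-68.64617919921875, -3.8339462280273438), (29.292707443237305, 21.674243927001953), 88.7022705078125) 0.09610151645502932 [-79.34356277 -18.4751034 ] [-57.5280963   10.72010862]
-80 39 -18.5 10.4 0.0962
-65 25 -17.7 10.7 0.0956
```

Both cameras put the strip about 4–5 mm right of the bed's centre line, so I'll shift it +4 mm while descending to just above the bed, then measure again at bed height.

Request:
{"api": "jog_arm", "payload": {
  "increments": [
    [[0, 0.05, 0.35, 0, 0, 0, -1], [0, 0.05, 0.35, 0, 0, 0, -1], [0, 0.03, 0.3, 0, 0, 0, -1], [0, 0, 0.25, 0, 0, 0, -1], [0, 0, 0.25, 0, 0, 0, -1]]
  ]
}}

```text
time: 5.67
tool_pos: [0.4012, 0.0076, 0.1223]
tcp_rot: [-0.174, -3.135, 0.0]
wrist_force: [-0.6, -0.3, -2.5]
width: 0.314
grip_force: 59.3
```

```bash
cat > meas.py <<'E'
from plan import *
def meas(zlo=.046,zhi=.062,x0=-.16,x1=-.03,bx=(-.075,-.045)):
    for n in('scene','top'):
        im,d,c=grab(n);W=pts(d,c);O={}
        X,Y=W[...,0]-V[0],W[...,1]-V[1];c_,s=np.cos(V[2]),np.sin(V[2]);x=c_*X+s*Y;y=-s*X+c_*Y
        m=(W[...,2]>zlo)&(W[...,2]<zhi)&(abs(y)<.04)&(x>x0)&(x<x1)
        Q=np.c_[x[m],y[m],W[...,2][m]]*1000
        print(n,len(Q),'x',Q[:,0].min().round(1),Q[:,0].max().round(1))
        for a in range(-140,0,10):
            k=(Q[:,0]>a)&(Q[:,0]<a+10)
            if k.sum()>3: print(' ',a,k.sum(),Q[k,1].min().round(1),Q[k,1].max().round(1),'z',Q[k,2].mean().round(1))
        cv2.imwrite(f'pics/m_{n}.png',im)
E
python3 - <<'E'
from meas import *
cur();meas()
E
```

```text
cur 5.6667 [0.4012 0.0076 0.1223] psi 173.66 tilt [-0.002  0.    -1.   ] F [-0.6 -0.3 -2.5] w 0.3144861121695765 59.29645128082484
scene 97 x -158.1 -48.0
  -140 7 -14.2 -7.8 z 50.5
  -130 11 -15.7 0.5 z 49.0
  -120 14 -16.3 2.1 z 48.9
  -110 11 -16.1 5.7 z 47.9
  -100 13 -14.9 6.3 z 47.9
  -90 14 -15.6 4.1 z 47.5
  -80 10 -15.9 8.3 z 48.2
  -70 9 -16.0 11.3 z 47.8
top 79 x -81.8 -30.9
  -90 7 -10.6 15.6 z 50.0
  -80 24 -25.9 13.4 z 49.3
  -70 23 -21.8 24.2 z 49.7
  -60 9 -24.2 28.4 z 48.2
  -50 9 -25.8 23.2 z 48.2
  -40 7 -17.7 22.1 z 47.4
```

```bash
python3 - <<'E'
import cv2,numpy as np
a=cv2.imread('pics/m_scene.png')[195:265,285:355];b=cv2.imread('pics/m_top.png')[175:235,275:335]
cv2.imwrite('pics/v7.png',np.hstack([cv2.resize(a,(400,400),interpolation=cv2.INTER_CUBIC),cv2.resize(b,(400,400),interpolation=cv2.INTER_CUBIC)]))
E
```

```text
(no output)
```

View pics/v7.png

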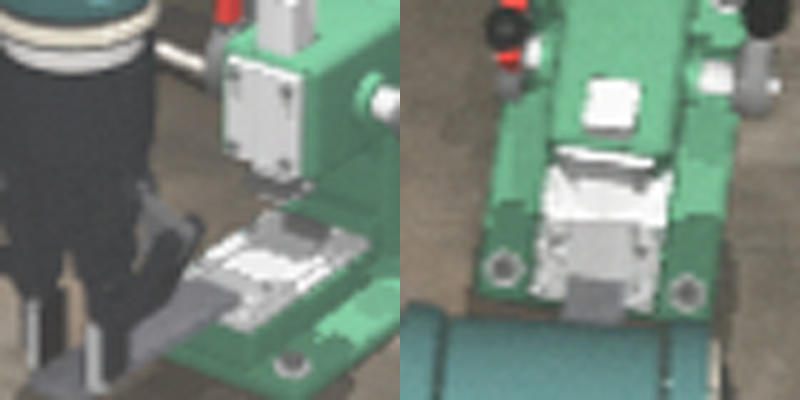

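In the top crop the strip centre is at column 593 and the bed's axis at about 596, so it is within 2 mm of the guides' line. The tail rests over the bed front, so I'll slide in gently.

Request:
{"api": "jog_arm", "payload": {
  "increments": [
    [[-0.1, -0.02, -0.03, 0, 0, 0, -1], [-0.15, -0.01, 0, 0, 0, 0, -1], [-0.15, 0, 0, 0, 0, 0, -1], [-0.15, 0, 0, 0, 0, 0, -1], [-0.15, 0, 0, 0, 0, 0, -1]]
  ]
}}

```text
time: 6.18
tool_pos: [0.4239, 0.0041, 0.1254]
tcp_rot: [0.174, 3.135, -0.0]
wrist_force: [0.0, -0.3, -2.9]
width: 0.315
grip_force: 59.4
```

Request:
{"api": "jog_arm", "payload": {
  "increments": [
    [[-0.15, 0, 0, 0, 0, 0, -1], [-0.15, 0, 0, 0, 0, 0, -1], [-0.15, 0, 0, 0, 0, 0, -1], [-0.15, 0, 0, 0, 0, 0, -1], [-0.15, 0, 0, 0, 0, 0, -1]]
  ]
}}

```text
time: 6.6
tool_pos: [0.4455, 0.0017, 0.1247]
tcp_rot: [-0.174, -3.137, 0.0]
wrist_force: [-1.0, -0.0, -1.9]
width: 0.315
grip_force: 59.3
```

Tail is now at about x = -15, between the guides. I'll lower until contact to confirm it seats between them.

Request:
{"api": "jog_arm", "payload": {
  "increments": [
    [[0, 0, 0.03, 0, 0, 0, -1], [0, 0, 0.03, 0, 0, 0, -1], [0, 0, 0.03, 0, 0, 0, -1], [0, 0, 0, 0, 0, 0, -1], [0, 0, 0, 0, 0, 0, -1]]
  ]
}}

```text
time: 7.02
tool_pos: [0.4446, 0.0018, 0.1218]
tcp_rot: [-0.174, -3.136, -0.0]
wrist_force: [0.0, -1.1, -2.0]
width: 0.317
grip_force: 59.3
```

Request:
{"api": "jog_arm", "payload": {
  "increments": [
    [[0, 0, 0.03, 0, 0, 0, -1], [0, 0, 0.03, 0, 0, 0, -1], [0, 0, 0, 0, 0, 0, -1], [0, 0, 0, 0, 0, 0, -1], [0, 0, 0, 0, 0, 0, -1]]
  ]
}}

```text
time: 7.43
tool_pos: [0.4451, 0.0017, 0.1203]
tcp_rot: [-0.174, -3.137, -0.0]
wrist_force: [0.2, -0.4, -3.4]
width: 0.317
grip_force: 59.5
```

```bash
python3 - <<'E'
from meas import *
cur();meas(.044,.062)
E
```

```text
cur 7.4333 [0.4451 0.0017 0.1203] psi 173.65 tilt [ 0.  0. -1.] F [ 0.2 -0.4 -3.4] w 0.31706775697580086 59.49419444426894
scene 213 x -149.8 -31.2
  -140 48 -25.4 27.0 z 53.4
  -130 27 -24.5 16.6 z 52.6
  -120 15 -23.7 18.9 z 50.8
  -100 6 -14.8 -6.9 z 48.0
  -90 12 -14.9 -3.7 z 48.0
  -80 11 -14.9 4.4 z 47.5
  -70 16 -16.7 2.2 z 47.6
  -60 9 -16.2 0.0 z 48.4
  -50 15 -25.2 3.7 z 46.7
  -40 18 -19.8 9.9 z 46.8Traceback (most recent call last):
  File "<stdin>", line 2, in <module>
  File "meas.py", line 8, in meas
    print(n,len(Q),'x',Q[:,0].min().round(1),Q[:,0].max().round(1))
                       ~~~~~~~~~~^^
    return umr_minimum(a, axis, None, out, keepdims, initial, where)
ValueError: zero-size array to reduction operation minimum which has no identity
```

Bottom is nominally at 42.8 mm with no contact, below the guide tops, so it is between the guides. I'll lower about 2 mm more and slide on.

Request:
{"api": "jog_arm", "payload": {
  "increments": [
    [[-0.15, 0, 0.03, 0, 0, 0, -1], [-0.15, 0, 0.02, 0, 0, 0, -1], [-0.15, 0, 0, 0, 0, 0, -1], [-0.15, 0, 0, 0, 0, 0, -1], [-0.1, 0, 0, 0, 0, 0, -1]]
  ]
}}

```text
time: 7.95
tool_pos: [0.467, -0.0007, 0.1189]
tcp_rot: [0.174, 3.136, -0.0]
wrist_force: [0.6, -0.1, -1.5]
width: 0.316
grip_force: 59.6
```

Request:
{"api": "jog_arm", "payload": {
  "increments": [
    [[-0.07, 0, 0, 0, 0, 0, -1], [-0.07, 0, 0, 0, 0, 0, -1], [-0.07, 0, 0, 0, 0, 0, -1], [0, 0, 0, 0, 0, 0, -1], [0, 0, 0, 0, 0, 0, -1]]
  ]
}}

```text
time: 8.37
tool_pos: [0.4725, -0.0013, 0.1188]
tcp_rot: [0.174, 3.136, -0.0]
wrist_force: [0.2, 0.4, -0.0]
width: 0.313
grip_force: 59.5
```

Request:
{"api": "jog_arm", "payload": {
  "increments": [
    [[-0.06, 0, 0, 0, 0, 0, -1], [-0.06, 0, 0, 0, 0, 0, -1], [-0.06, 0, 0, 0, 0, 0, -1], [0, 0, 0, 0, 0, 0, -1], [0, 0, 0, 0, 0, 0, -1]]
  ]
}}

```text
time: 8.78
tool_pos: [0.4778, -0.0019, 0.1188]
tcp_rot: [0.174, 3.136, 0.0]
wrist_force: [1.1, 0.3, -1.3]
width: 0.317
grip_force: 59.5
```

Request:
{"api": "jog_arm", "payload": {
  "increments": [
    [[-0.06, 0, 0, 0, 0, 0, -1], [-0.06, 0, 0, 0, 0, 0, -1], [0, 0, 0, 0, 0, 0, -1], [0, 0, 0, 0, 0, 0, -1], [0, 0, 0, 0, 0, 0, -1]]
  ]
}}

```text
time: 9.2
tool_pos: [0.4785, -0.0021, 0.1175]
tcp_rot: [-0.173, -3.13, 0.0]
wrist_force: [-5.5, -0.1, 0.5]
width: 0.314
grip_force: 59.7
```

Request:
{"api": "jog_arm", "payload": {
  "increments": [
    [[-0.07, 0, 0, 0, 0, 0, -1], [0, 0, 0, 0, 0, 0, -1], [0, 0, 0, 0, 0, 0, -1], [0, 0, 0, 0, 0, 0, -1], [0, 0, 0, 0, 0, 0, -1]]
  ]
}}

```text
time: 9.62
tool_pos: [0.4789, -0.0022, 0.1175]
tcp_rot: [-0.173, -3.126, -0.0]
wrist_force: [-11.1, 1.5, 5.6]
width: 0.316
grip_force: 60.6
```

```bash
python3 - <<'E'
from h import *
import plan
plan.cur()
im,d,c=grab('scene');t,_,_=grab('top')
cv2.imwrite('pics/v8.png',np.hstack([cv2.resize(im[195:265,285:355],(400,400),interpolation=cv2.INTER_CUBIC),cv2.resize(t[155:235,265:345],(400,400),interpolation=cv2.INTER_CUBIC)]))
E
```

```text
cur 9.6167 [ 0.4789 -0.0022  0.1175] psi 173.66 tilt [-0.011  0.001 -1.   ] F [-11.1   1.5   5.6] w 0.3156074672752846 60.64768195152283
```

View pics/v8.png

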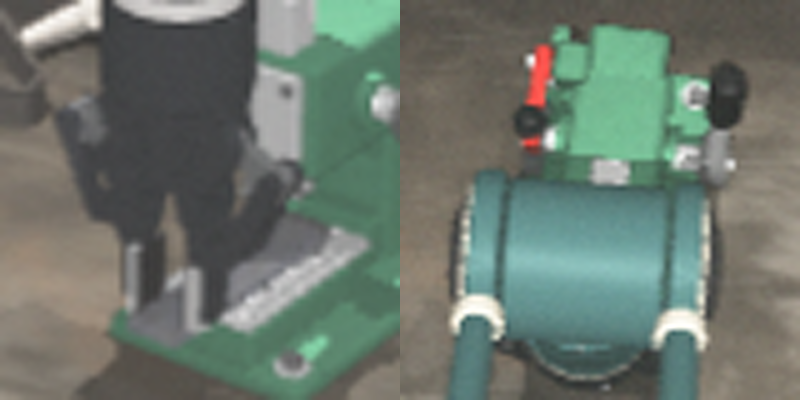

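The scene crop shows the strip flat on the bed between the guides under the stamp, and the force rose to 11 N at the back stop. I'll relieve the push, release, and lift straight up.

Request:
{"api": "jog_arm", "payload": {
  "increments": [
    [[0.06, 0, 0, 0, 0, 0, -1], [0, 0, 0, 0, 0, 0, -0.2], [0, 0, 0, 0, 0, 0, 0], [0, 0, 0, 0, 0, 0, 0.3], [0, 0, 0, 0, 0, 0, 0.3]]
  ]
}}

```text
time: 10.13
tool_pos: [0.4826, -0.0024, 0.1195]
tcp_rot: [0.174, 3.135, -0.0]
wrist_force: [1.2, -0.2, -0.1]
width: 0.645
grip_force: 0.0
```

Request:
{"api": "jog_arm", "payload": {
  "increments": [
    [[0, 0, -0.1, 0, 0, 0, 0.3], [0, 0, -0.3, 0, 0, 0, 0.3], [0, 0, -0.7, 0, 0, 0, 0.3], [0, 0, -1, 0, 0, 0, 0.3], [0, 0, -1, 0, 0, 0, 0.3]]
  ]
}}

```text
time: 10.55
tool_pos: [0.4808, -0.0023, 0.2128]
tcp_rot: [-0.174, -3.135, -0.0]
wrist_force: [0.9, -0.3, 0.2]
width: 0.65
grip_force: 0.0
```

Request:
{"api": "jog_arm", "payload": {
  "increments": [
    [[0, 0, -1, 0, 0, 0, 0.3], [0, 0, -1, 0, 0, 0, 0.3], [0, 0, -1, 0, 0, 0, 0], [0, 0, -0.5, 0, 0, 0, -0.5], [0, 0, 0, 0, 0, 0, -1]]
  ]
}}

```text
time: 10.97
tool_pos: [0.4839, -0.0025, 0.323]
tcp_rot: [0.173, 3.126, -0.0]
wrist_force: [0.6, 0.1, 0.8]
width: 0.231
grip_force: 0.0
```

```bash
python3 - <<'E'
from plan import *
cur()
im,d,c=grab('scene');t,d2,c2=grab('top');W=pts(d2,c2)
for nm,P in dict(ball=(.022,.05,.21),handle=(.044,-.062,.244)).items():
    e=w(*P);m=(t.max(-1)<75)&(np.hypot(W[...,0]-e[0],W[...,1]-e[1])<.035)&(W[...,2]>.19)
    print(nm,e.round(4),m.sum(),W[m].mean(0).round(4),W[m][:,2].max(),proj(e,c2),proj(e,c), np.argwhere(m).mean(0)[::-1])
cv2.imwrite('pics/v9.png',np.hstack([cv2.resize(im[155:265,265:375],(400,400),interpolation=cv2.INTER_CUBIC),cv2.resize(t[155:245,260:350],(400,400),interpolation=cv2.INTER_CUBIC)]))
E
```

```text
cur 10.9667 [ 0.4839 -0.0025  0.323 ] psi 173.65 tilt [ 0.01  -0.001 -1.   ] F [0.6 0.1 0.8] w 0.23127041638586823 0.0<stdin>:6: RuntimeWarning: Mean of empty slice.
  ret = um.true_divide(
Traceback (most recent call last):
ValueError: zero-size array to reduction operation maximum which has no identity
```

```bash
sed -i 's/^V=.*/V=np.array([.570,-.0127,-.112])/' plan.py; python3 - <<'E'
from plan import *
p,R=cur()
p,R=plan(p,R,w(-.03,.05,.277),173.6,5)
p,R=plan(p,R,w(.095,.05,.277),173.6,15)
E
```

```text
cur 11.0667 [ 0.4818 -0.0023  0.318 ] psi 173.65 tilt [ 0.003 -0.    -1.   ] F [ 0.5 -0.7 -1.9] w 0.05772796763949654 0.0
to [0.546 0.04  0.277] 173.6 n 5
5 x [-0.39, 0.33, 0.27, 0.0, 0.0, 0.0]
to [0.67  0.026 0.277] 173.6 n 15
15 x [-0.28, 0.0, 0.0, 0.0, 0.0, 0.0]
```

Request:
{"api": "jog_arm", "payload": {
  "increments": [
    [[-0.39, 0.33, 0.27, 0, 0, 0, -1], [-0.39, 0.33, 0.27, 0, 0, 0, -1], [-0.39, 0.33, 0.27, 0, 0, 0, -1], [-0.39, 0.33, 0.27, 0, 0, 0, -1], [-0.39, 0.33, 0.27, 0, 0, 0, -1]]
  ]
}}

```text
time: 11.48
tool_pos: [0.5443, 0.0407, 0.2736]
tcp_rot: [-0.174, -3.133, 0.001]
wrist_force: [0.4, -0.0, -0.4]
width: -0.001
grip_force: 0.0
```

Request:
{"api": "jog_arm", "payload": {
  "increments": [
    [[0, 0, 0, 0, 0, 0, -1], [-0.28, 0, 0, 0, 0, 0, -1], [-0.28, 0, 0, 0, 0, 0, -1], [-0.28, 0, 0, 0, 0, 0, -1], [-0.28, 0, 0, 0, 0, 0, -1]]
  ]
}}

```text
time: 11.9
tool_pos: [0.5791, 0.0361, 0.2767]
tcp_rot: [0.175, 3.136, -0.0]
wrist_force: [-1.6, 0.2, 0.8]
width: 0.003
grip_force: 0.9
```

Request:
{"api": "jog_arm", "payload": {
  "increments": [
    [[-0.28, 0, 0, 0, 0, 0, -1], [-0.28, 0, 0, 0, 0, 0, -1], [-0.28, 0, 0, 0, 0, 0, -1], [-0.28, 0, 0, 0, 0, 0, -1], [-0.28, 0, 0, 0, 0, 0, -1]]
  ]
}}

```text
time: 12.32
tool_pos: [0.6209, 0.0316, 0.2853]
tcp_rot: [0.174, 3.134, -0.001]
wrist_force: [-15.0, -2.5, 46.1]
width: 0.001
grip_force: 21.7
```

Request:
{"api": "jog_arm", "payload": {
  "increments": [
    [[-0.28, 0, 0, 0, 0, 0, -1], [-0.28, 0, 0, 0, 0, 0, -1], [-0.28, 0, 0, 0, 0, 0, -1], [-0.28, 0, 0, 0, 0, 0, -1], [-0.28, 0, 0, 0, 0, 0, -1]]
  ]
}}

```text
time: 12.73
tool_pos: [0.6684, 0.0257, 0.2854]
tcp_rot: [0.173, 3.117, -0.002]
wrist_force: [2.9, -3.2, 11.1]
width: 0.001
grip_force: 5.7
```

Request:
{"api": "jog_arm", "payload": {
  "increments": [
    [[-0.28, 0, 0, 0, 0, 0, -1], [0, 0, 0, 0, 0, 0, -1], [0, 0, 0, 0, 0, 0, -1], [0, 0, 0, 0, 0, 0, -1], [0, 0, 0, 0, 0, 0, -1]]
  ]
}}

```text
time: 13.15
tool_pos: [0.6756, 0.025, 0.2826]
tcp_rot: [0.174, 3.121, -0.002]
wrist_force: [6.1, -3.1, 11.8]
width: 0.002
grip_force: 5.9
```

Request:
{"api": "jog_arm", "payload": {
  "increments": [
    [[0, 0, -0.5, 0, 0, 0, -1], [0, 0, -0.8, 0, 0, 0, -1], [0, 0, -0.8, 0, 0, 0, -1], [0, 0, -0.5, 0, 0, 0, -1], [0, 0, 0, 0, 0, 0, -1]]
  ]
}}

```text
time: 13.57
tool_pos: [0.6727, 0.0262, 0.3597]
tcp_rot: [0.174, 3.128, 0.001]
wrist_force: [0.8, -0.3, 0.8]
width: -0.0
grip_force: 0.0
```

```bash
python3 - <<'E'
from plan import *
cur()
im,d,c=grab('scene');t,d2,c2=grab('top');W=pts(d2,c2)
cv2.imwrite('pics/v9.png',np.hstack([cv2.resize(im[150:260,265:375],(400,400),interpolation=cv2.INTER_CUBIC),cv2.resize(t[145:235,260:350],(400,400),interpolation=cv2.INTER_CUBIC)]))
E
```

```text
cur 13.5667 [0.6727 0.0262 0.3597] psi 173.64 tilt [ 0.009 -0.    -1.   ] F [ 0.8 -0.3  0.8] w -0.00034290562545800614 0.0
```

View pics/v9.png

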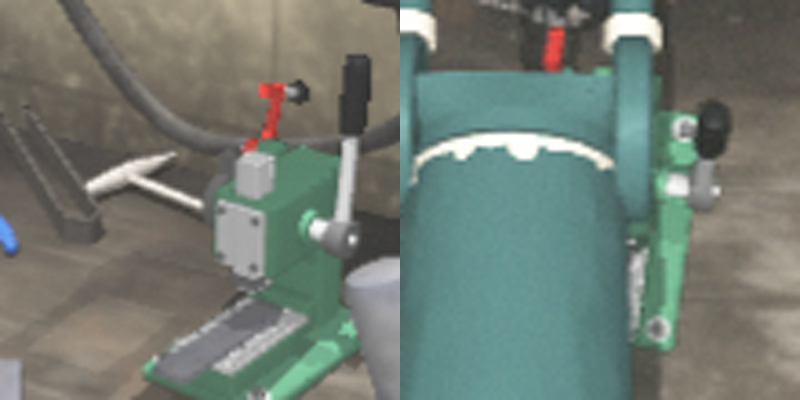

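The catch is right over: its stem points backwards and slightly down at (297,92). The strip is still home and the lever still up. Next, the lever: go above the handle, descend and grip.

```bash
python3 - <<'E'
from plan import *
p,R=cur()
p,R=plan(p,R,w(.045,-.062,.385),173.6,5)
p,R=plan(p,R,w(.044,-.062,.298),173.6,5)
th=np.linspace(0,1.36,21)-.1
x=.032-.12*np.sin(th);z=.125+.12*np.cos(th)
for a,b in zip(-np.diff(x)/.03,-np.diff(z)/.03): print(round(a,2),round(b,2))
E
```

```text
cur 13.6667 [0.671  0.0263 0.3548] psi 173.64 tilt [ 0.002 -0.    -1.   ] F [-0.1 -0.5 -0.4] w 0.0006687963123571096 0.0
to [ 0.608 -0.079  0.385] 173.6 n 5
5 x [0.34, -0.75, -0.2, 0.0, 0.0, 0.0]
to [ 0.607 -0.079  0.298] 173.6 n 5
5 x [0.01, 0.0, 0.58, 0.0, 0.0, 0.0]
0.27 -0.02
0.27 0.0
0.27 0.02
0.27 0.04
0.27 0.06
0.26 0.07
0.26 0.09
0.25 0.11
0.24 0.13
0.23 0.14
0.22 0.16
0.21 0.17
0.2 0.19
0.19 0.2
0.17 0.21
0.16 0.22
0.14 0.23
0.13 0.24
0.11 0.25
0.09 0.26
```

Request:
{"api": "jog_arm", "payload": {
  "increments": [
    [[0.15, -0.4, -0.5, 0, 0, 0, 0.3], [0.35, -0.8, -0.4, 0, 0, 0, 0.3], [0.4, -0.85, -0.1, 0, 0, 0, 0.3], [0.4, -0.85, 0, 0, 0, 0, 0.3], [0.4, -0.85, 0, 0, 0, 0, 0.3]]
  ]
}}

```text
time: 14.08
tool_pos: [0.6058, -0.0812, 0.3838]
tcp_rot: [-0.173, -3.135, 0.001]
wrist_force: [-0.2, -0.6, -0.1]
width: 0.647
grip_force: 0.0
```

Request:
{"api": "jog_arm", "payload": {
  "increments": [
    [[0, 0, 0, 0, 0, 0, 0.3], [0, 0, 0, 0, 0, 0, 0.3], [0, 0, 0, 0, 0, 0, 0.3], [0, 0, 0, 0, 0, 0, 0.3], [0, 0, 0, 0, 0, 0, 0.3]]
  ]
}}

```text
time: 14.5
tool_pos: [0.6074, -0.079, 0.3838]
tcp_rot: [-0.172, -3.136, -0.0]
wrist_force: [-0.7, 0.5, -0.5]
width: 0.648
grip_force: 0.0
```

```bash
python3 - <<'E'
from plan import *
p,R=cur()
p,R=plan(p,R,w(.044,-.062,.298),173.6,5)
im,d,c=grab('scene')
cv2.imwrite('pics/v10.png',cv2.resize(im[110:230,290:410],(600,600),interpolation=cv2.INTER_CUBIC))
W=pts(d,c);X,Y=W[...,0]-V[0],W[...,1]-V[1];c_,s=np.cos(V[2]),np.sin(V[2]);x=c_*X+s*Y;y=-s*X+c_*Y
m=(im.max(-1)<70)&(abs(x-.044)<.05)&(abs(y+.062)<.04)&(W[...,2]>.215)&(W[...,2]<.265)
print(m.sum(),np.nanmean(np.c_[x[m],y[m],W[...,2][m]],0) if m.any() else 0, np.ptp(y[m]) if m.any() else 0)
E
```

```text
cur 14.5 [ 0.6074 -0.079   0.3838] psi 173.71 tilt [-0.001  0.    -1.   ] F [-0.7  0.5 -0.5] w 0.6475413515550602 0.0
to [ 0.607 -0.079  0.298] 173.6 n 5
5 x [0.0, 0.0, 0.57, 0.0, 0.0, 0.0]
123 [ 0.03549449 -0.0706326   0.24089758] 0.019403901890746915
```

Measured handle centre agrees with the prediction to about 2 mm. I'll descend and grip.

Request:
{"api": "jog_arm", "payload": {
  "increments": [
    [[0, 0, 0.57, 0, 0, 0, 0.3], [0, 0, 0.57, 0, 0, 0, 0.3], [0, 0, 0.57, 0, 0, 0, 0.3], [0, 0, 0.57, 0, 0, 0, 0.3], [0, 0, 0.57, 0, 0, 0, 0.3]]
  ]
}}

```text
time: 14.97
tool_pos: [0.6075, -0.0789, 0.2979]
tcp_rot: [-0.172, -3.137, -0.0]
wrist_force: [0.4, 0.4, 0.0]
width: 0.65
grip_force: 0.0
```

Request:
{"api": "jog_arm", "payload": {
  "increments": [
    [[0, 0, 0, 0, 0, 0, 0], [0, 0, 0, 0, 0, 0, -0.5], [0, 0, 0, 0, 0, 0, -1], [0, 0, 0, 0, 0, 0, -1], [0, 0, 0, 0, 0, 0, -1]]
  ],
  "force": 50
}}

```text
time: 15.38
tool_pos: [0.6072, -0.0804, 0.2993]
tcp_rot: [0.174, 3.137, -0.002]
wrist_force: [-0.9, -3.5, -4.3]
width: 0.252
grip_force: 49.5
```

Request:
{"api": "jog_arm", "payload": {
  "increments": [
    [[0.27, -0.03, -0.02, 0, 0, 0, -1], [0.27, -0.02, 0, 0, 0, 0, -1], [0.27, 0, 0.02, 0, 0, 0, -1], [0.27, 0, 0.04, 0, 0, 0, -1], [0.27, 0, 0.06, 0, 0, 0, -1]]
  ]
}}

```text
time: 15.8
tool_pos: [0.569, -0.0762, 0.2982]
tcp_rot: [0.174, 3.128, 0.002]
wrist_force: [6.8, 1.2, -0.5]
width: 0.252
grip_force: 49.4
```

Request:
{"api": "jog_arm", "payload": {
  "increments": [
    [[0.26, 0, 0.07, 0, 0, 0, -1], [0.26, 0, 0.09, 0, 0, 0, -1], [0.25, 0, 0.11, 0, 0, 0, -1], [0.24, 0, 0.13, 0, 0, 0, -1], [0.23, 0, 0.14, 0, 0, 0, -1]]
  ]
}}

```text
time: 16.22
tool_pos: [0.5333, -0.072, 0.2855]
tcp_rot: [0.173, 3.123, 0.002]
wrist_force: [1.8, 1.5, 12.2]
width: 0.25
grip_force: 51.2
```

Request:
{"api": "jog_arm", "payload": {
  "increments": [
    [[0.22, 0, 0.16, 0, 0, 0, -1], [0.21, 0, 0.17, 0, 0, 0, -1], [0.2, 0, 0.19, 0, 0, 0, -1], [0.19, 0, 0.2, 0, 0, 0, -1], [0.17, 0, 0.21, 0, 0, 0, -1]]
  ]
}}

```text
time: 16.63
tool_pos: [0.5016, -0.0683, 0.258]
tcp_rot: [0.174, 3.13, 0.003]
wrist_force: [-9.3, 3.7, 19.1]
width: 0.255
grip_force: 51.5
```

```bash
cat > lev.py <<'E'
from plan import *
p,R=cur()
g=p+R.as_matrix()[:,2]*.054
X,Y=g[:2]-V[:2];c,s=np.cos(V[2]),np.sin(V[2]);x=c*X+s*Y;y=-s*X+c*Y
dx,dz=.032-x,g[2]-.125
print('grasp press',x,y,g[2],'r',np.hypot(dx,dz),'theta',np.arctan2(dx,dz)+.1)
E
python3 lev.py
```

```text
cur 16.6333 [ 0.5016 -0.0683  0.258 ] psi 173.64 tilt [ 0.007  0.001 -1.   ] F [-9.3  3.7 19.1] w 0.25454010055322474 51.50175942108035
grasp press -0.06137992300694438 -0.06274558975912907 0.20399178963616135 r 0.12230908735946985 theta 0.9686766533625525
```

Request:
{"api": "jog_arm", "payload": {
  "increments": [
    [[0.13, 0, 0.22, 0, 0, 0, -1], [0.12, 0, 0.23, 0, 0, 0, -1], [0.12, 0, 0.24, 0, 0, 0, -1], [0.1, 0, 0.25, 0, 0, 0, -1], [0.08, 0, 0.26, 0, 0, 0, -1]]
  ]
}}

```text
time: 17.05
tool_pos: [0.4828, -0.066, 0.2202]
tcp_rot: [-0.175, -3.136, -0.005]
wrist_force: [-15.6, 6.0, 22.8]
width: 0.253
grip_force: 49.3
```

Request:
{"api": "jog_arm", "payload": {
  "increments": [
    [[0.02, 0, 0.1, 0, 0, 0, -1], [0, 0, 0, 0, 0, 0, -1], [0, 0, 0, 0, 0, 0, -1], [0, 0, 0, 0, 0, 0, -1], [0, 0, 0, 0, 0, 0, -1]]
  ]
}}

```text
time: 17.47
tool_pos: [0.482, -0.0659, 0.2167]
tcp_rot: [-0.175, -3.135, -0.005]
wrist_force: [-14.6, 5.7, 20.8]
width: 0.251
grip_force: 48.5
```

```bash
python3 lev.py
```

```text
cur 17.4667 [ 0.482  -0.0659  0.2167] psi 173.62 tilt [-0.002  0.003 -1.   ] F [-14.6   5.7  20.8] w 0.2513019146869883 48.45295027946122
grasp press -0.08165699704227924 -0.0625322776860324 0.16272423076837558 r 0.11975404195155305 theta 1.3503246490386775
```

Request:
{"api": "jog_arm", "payload": {
  "increments": [
    [[0, 0, 0.1, 0, 0, 0, -1], [0, 0, 0, 0, 0, 0, -1], [0, 0, 0, 0, 0, 0, -1], [0, 0, 0, 0, 0, 0, -1], [0, 0, 0, 0, 0, 0, -1]]
  ]
}}

```text
time: 17.88
tool_pos: [0.4815, -0.0658, 0.2135]
tcp_rot: [-0.175, -3.133, -0.005]
wrist_force: [-17.6, 5.3, 21.5]
width: 0.247
grip_force: 47.8
```

```bash
python3 lev.py; python3 - <<'E'
from h import *
im,d,c=grab('scene');t,_,_=grab('top')
cv2.imwrite('pics/v11.png',np.hstack([cv2.resize(im[150:260,265:375],(400,400),interpolation=cv2.INTER_CUBIC),cv2.resize(t[135:235,250:350],(400,400),interpolation=cv2.INTER_CUBIC)]))
E
```

```text
cur 17.8833 [ 0.4815 -0.0658  0.2135] psi 173.62 tilt [-0.003  0.003 -1.   ] F [-17.6   5.3  21.5] w 0.246572697914587 47.81805164180696
grasp press -0.08224517068639423 -0.06250840801181275 0.15951577637496403 r 0.11934528831893564 theta 1.377395511038451
```

View pics/v11.png

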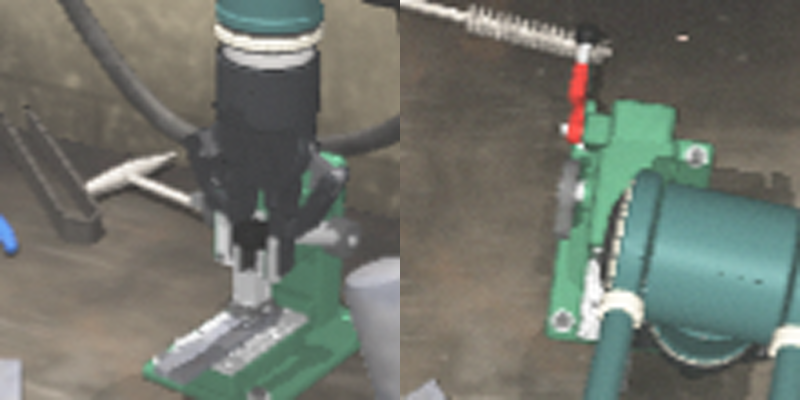

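The stamp is down on the strip, the lever is down with its handle gripped, and the catch lies back at (580,40). I'll firm up the grip and check that it holds steady.

Request:
{"api": "jog_arm", "payload": {
  "increments": [
    [[0, 0, 0, 0, 0, 0, -1], [0, 0, 0, 0, 0, 0, -1], [0, 0, 0, 0, 0, 0, -1], [0, 0, 0, 0, 0, 0, -1], [0, 0, 0, 0, 0, 0, -1]]
  ],
  "force": 90
}}

```text
time: 18.4
tool_pos: [0.4814, -0.0658, 0.2135]
tcp_rot: [-0.175, -3.133, -0.005]
wrist_force: [-16.1, 7.0, 21.9]
width: 0.242
grip_force: 86.8
```

Request:
{"api": "jog_arm", "payload": {
  "increments": [
    [[0, 0, 0, 0, 0, 0, -1], [0, 0, 0, 0, 0, 0, -1], [0, 0, 0, 0, 0, 0, -1], [0, 0, 0, 0, 0, 0, -1], [0, 0, 0, 0, 0, 0, -1]]
  ]
}}

```text
time: 18.82
tool_pos: [0.4814, -0.0658, 0.2135]
tcp_rot: [-0.175, -3.133, -0.005]
wrist_force: [-16.5, 6.4, 20.8]
width: 0.244
grip_force: 86.8
```

```bash
python3 -c "
from workcell import bot
print(bot.finish_job())"
```

```text
the job is handed in; nothing more can be done
None
```

I handed the job in with the strip home under the stamp, the catch right over, and the lever gripped and held at its stop (about 1.35 rad by my estimate). The hand-in returned no verdict, and I had no direct reading of the stamp force.

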